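# Nudge the charging puck into its test pocket and start the test

### The job

Slide the round charging puck across the grey deck of the test fixture with your fingertips until it drops into the round pocket and lies flat on its floor, without picking it up. Only then press the green start button on the fixture's blue strip all the way in and let it go. Leave the suction cup, the tape roll and the blower where they are.

Things in the scene. Friction and masses are not known exactly. Their poses are not given: they have to be found in the camera images.
- fixture: test fixture fixed to the desk; origin at desk level under the pocket's centre, x towards its blue strip (away from the robot), y along its length. Grey deck, top at z 24 mm, x -75..75, y -140..140 mm, no raised edges; round pocket at its centre, 54 mm wide, 9 mm deep, dark floor. Blue strip level with the deck, x 73..107 mm, start button at x 90, y 0
- pocket (a point): centre of the pocket's flat floor, 15 mm above the desk and 9 mm below the deck; axes as the fixture's
- puck: loose flat aluminium disc, diameter 50 mm, 12 mm thick, about 80 g, white top with an orange ring; origin at the centre of its underside, z up. It starts flat on the deck left or right of the pocket (70 to 110 mm away along the fixture's y); seated, its top stands 3 mm above the deck
- start (a joint): travel of the green start button, pressed straight down: 0 = out, 0.006 m = fully in; springs back by itself; about 5 N holds it fully in
- start_top (a point): centre of the top of the button's green cap, 28 mm across, facing up, 22 mm above the deck when out; it moves with the cap. The black housing round it is 44 mm across and 12 mm high
- suction_cup: red suction cup with a wire ring, 43 mm across and 37 mm high, standing loose on the deck on the other side of the pocket from the puck; origin at the centre of its underside
- tape_roll: orange-brown tape roll lying flat on the desk near the robot, right of the fixture, 68 mm across, 19 mm high; origin at the centre of its underside
- blower: blue rubber air blower with a white nozzle, 54x104x53 mm, lying on the desk among the tools at the right; origin at its underside
Not all that is in view belongs to the job. Of the things like the puck, leave any that is pink or purple; of the rest the smaller one is meant.

How it is judged (in metres and radians):
On the way, in this order (a step that is already met when the one before it is completed fails the run):
1. the puck lies flat in the pocket (horizontal distance between puck and pocket below 0.004 m and z of puck in the frame of pocket below 0.002 m and angle between puck's own z axis and vertical below 0.06 rad), for 0.2 s.
2. the start button is pressed all the way in (value of joint start above 0.005 m).
At the end, for the whole second after the job is handed in: The puck rests, white side up, in the pocket: within 4 mm of its centre, less than 2 mm above its floor, tilted less than 0.06 rad; the button was pressed in by more than 5 mm after that and is out again (under 1.5 mm); suction cup, tape roll and blower are within 20 mm of where they began (all of step 1 and linear speed of puck below 0.01 m/s and value of joint start below 0.0015 m and distance of each of suction_cup, tape_roll, blower from where it was at the start of the episode below 0.02 m); the robot touches nothing.
It fails at once if the puck is lifted more than 6 mm off the deck (z of puck in the frame of pocket above 0.015 m).
It fails at once if the puck is tipped up on edge or over (angle between puck's own z axis and vertical above 0.8 rad).
It fails at once if the puck is pushed off the fixture (z of puck in the frame of pocket below -0.006 m).
It fails at once if the start button is pressed before the puck is in the pocket (value of joint start above 0.004 m and (horizontal distance between puck and pocket above 0.005 m or z of puck in the frame of pocket above 0.004 m)).
It fails at once if the suction cup, tape roll or blower is displaced by more than 20 mm (distance of any of suction_cup, tape_roll, blower from where it was at the start of the episode above 0.02 m).
It also fails if it takes over 42 s, if anything falls off the work surface, if the arm or the gripper's body presses on something with over 40 N, if the wrist force passes 120 N, or if a joint passes its speed limit or range.

### The arm

A 7-joint arm with a two-finger parallel gripper is mounted at the origin on a cart in front of the work surface, level with it; the furniture and walls round the work are solid. World frame = base frame: x ahead of the robot, y to its left, z up, the work surface at z = 0. Lengths are in m, angles in degrees, forces in N, time in s.
With the tool pointing down it reaches from about 0.425 to 0.875 m from the base axis. Payload 8.4 kg.
Tool frame: the origin (TCP) lies between the finger pads; the fingertips stand 22 mm ahead of it and the grasp point (between the pads) lies 3 mm ahead of it; z points along the fingers, y is the line along which they close (so a half turn about z gives the same grasp; the last joint's range is limited). The gripper opens to 87 mm and grips with 3 to 60 N. Pads are 19 mm wide; open, the fingers measure 117 mm over their backs; the gripper's body (75 mm by 190 mm) begins 51 mm behind the grasp point.
Start: joints at [-5.684, 19.091, 2.286, 83.961, -0.768, 76.965, -3.352], TCP at [0.65, -0, 0.245] pointing down, gripper open.
Joint ranges: [-147.57, 147.57], [-21.85, 119.76], [-74.77, 79.35], [14.55, 137.4], [-85.83, 265.84], [4.83, 119.75], [-152.11, 152.11]. Speed limits (degrees/s): [127.2, 127.2, 159.86, 159.86, 180, 180, 180].

### API

Orientations are given as a 3x3 rotation matrix whose columns are the frame's x, y, z axes.
In Python, from plant import r gives the robot as it stands.
- The arm moves only by the tool drive_tool, never from a script. Its argument "motion" is a list of rows, each an object with "delta_pos": the shift along the tool's x, y, z in m, a list of three; "roll": the turn about the tool's z in rad; "fingers": the finger opening in m, from 0 to 0.087. In form: [{"delta_pos": [tx, ty, tz], "roll": roll, "fingers": fingers}, ...]. A call has 1 to 20 rows; each row shifts and turns the commanded pose from where the row before left it, along the tool's axes as they then stand; what a row does not reach is not made up. A row lasts 1/10 s, in which the tool goes at most 50 mm and 8.59 degrees, less where a joint would pass 70% of its speed; a pose out of reach is approached as far as the arm can. A call is refused whole if a number of a shift passes 0.05 or a number of a turn 0.15, either way. A call with a gripper value outside its range is refused whole. The fingers move at their own pace and stop on an object; "squeeze" is the grip in N (left out, the last holds). Time passes only in rows, so rows that do not move let the fingers close. It gives the time, the measured TCP pose, the force, the opening and the grip force at its end, in the units of the state.
- r.state(): the state, without advancing time (a new reading comes with each control period).
- r.camera(name): name is "scene" or "side" or "wrist"; returns the picture (400x640x3 uint8, blue, green, red); there is no depth.
- r.camera_params(name): a dict with "fx", "fy", "cx", "cy" (pixels), "view" (4x4, takes a point from world to camera coordinates); the wrist camera has in their place "tool_from_camera" (4x4, takes a point from camera to tool coordinates, whose origin is the TCP and whose axes are the flange's). Camera axes: x right, y down, z forward; pixel columns grow to the right and rows downward; lengths in m; the calibration is good to about 2 mm. A picture is of the moment at which its call begins: read the wrist's pose just before it. camera_params takes no time and is no camera call.
- r.sign_off(): hands the job in; it is judged then, once.
Trained networks look in the newest picture that a camera, given by its name, has taken for a name from the list of things; names that differ only in an ending like _2 or _b are one class to them, and where a whole thing is asked for, a point or a joint stands for the part that bears it (a point fixed in the world has none). Each returns a list of dicts, best first, with "score" (0 to 1); they miss things now and then, are a little off and sometimes report something else, mostly with a low value. They report only what shows in the picture. A call takes as long as a camera call. They do not tell look-alikes from the thing itself.
- r.outline_of(camera, query): "region" (400x640 bool, what is visible of it).
- r.mark_of(camera, query): "xyz" ([x, y, z] in m, in world coordinates, good to about 4 mm: a listed point, or the origin of a listed thing).
The state is a dict: "clock": time; "joint_positions": joint angles; "qd": joint speeds; "effort": joint torques, N m; "tool_pos": TCP position; "orientation": TCP orientation; "wrist_force": force on the tool from outside, world axes, zero at the start; "wrist_torque": the same for the moment, N m; "opening": finger opening in m; "gripper_force": force on a finger pad.
Only numpy, scipy, OpenCV 4.12 (cv2) and the standard library are available. Lean on these libraries where they do the work, as an engineer would, in place of code of your own. Each camera call takes 0.05 s, during which the arm holds its last target. There are 200 camera calls.

## Working session

There is one attempt and no reset: what is moved stays moved. The work goes in short steps, Python scripts to look and compute and a tool call to move; the robot and the scene stay as the last step left them, time stands still between calls to the robot, and variables do not carry over. Pictures are saved under pics/ and viewed, at most 10 in all, crops included, and the job is handed in when it is done.

Besides the shell and the picture viewer there is one more tool, called by a JSON object that holds its "op" and its "data", one argument or row to a line. drive_tool: Moves the arm, as the interface text tells. Its arguments: {"type":"object","properties":{"motion":{"type":"array","items":{"type":"object","properties":{"delta_pos":{"type":"array","items":{"type":"number"}},"roll":{"type":"number"},"fingers":{"type":"number"}}}},"squeeze":{"type":"number"}},"required":["motion"]}

```bash
mkdir -p pics; cat > h.py <<'E'
import numpy as np, cv2
from plant import r
def pix(cam,u,v,z):
    p=r.camera_params(cam); V=np.array(p["view"]) if "view" in p else None
    if V is None:
        s=r.state(); T=np.eye(4); T[:3,:3]=s["orientation"]; T[:3,3]=s["tool_pos"]; C=T@np.array(p["tool_from_camera"])
    else: C=np.linalg.inv(V)
    d=C[:3,:3]@np.array([(u-p["cx"])/p["fx"],(v-p["cy"])/p["fy"],1]); o=C[:3,3]
    return o+d*(z-o[2])/d[2]
E
python3 - <<'E'
from h import *
s=r.state(); print(s["clock"],s["tool_pos"],np.round(s["orientation"],3).tolist())
for c in ["scene","wrist"]:
    cv2.imwrite(f"pics/{c}0.png",r.camera(c))
    for q in ["puck","pocket","start_top","suction_cup","tape_roll","fixture","blower"]:
        for d in r.mark_of(c,q)[:3]: print(c,q,round(d["score"],2),np.round(d["xyz"],3))
print(r.state()["clock"])
E
```

```text
0.0 [ 6.49567836e-01 -3.78929250e-05  2.43653844e-01] [[-0.0, 1.0, -0.002], [1.0, 0.0, -0.0], [-0.0, -0.002, -1.0]]
scene puck 0.67 [0.712 0.22  0.008]
scene puck 0.65 [0.521 0.29  0.026]
scene pocket 0.7 [0.537 0.203 0.015]
scene pocket 0.34 [ 0.384 -0.02   0.005]
scene start_top 0.63 [0.629 0.197 0.05 ]
scene suction_cup 0.67 [0.538 0.108 0.021]
scene suction_cup 0.37 [0.538 0.205 0.016]
scene tape_roll 0.79 [ 0.384 -0.023 -0.   ]
scene fixture 0.88 [0.539 0.208 0.003]
scene blower 0.91 [ 0.583 -0.246  0.003]
wrist suction_cup 0.9 [0.536 0.108 0.024]
wrist tape_roll 0.67 [ 0.39  -0.02  -0.001]
0.8
```

View pics/scene0.png

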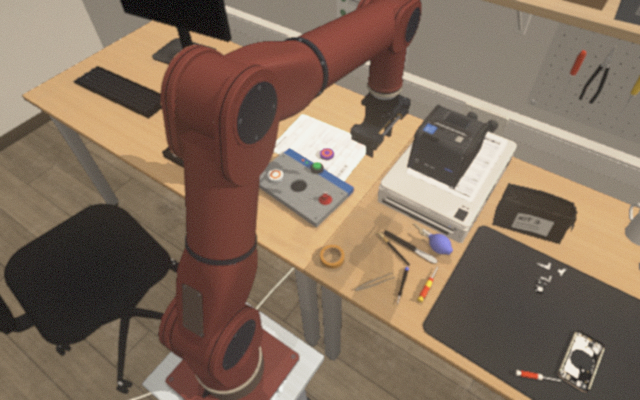

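View pics/wrist0.png

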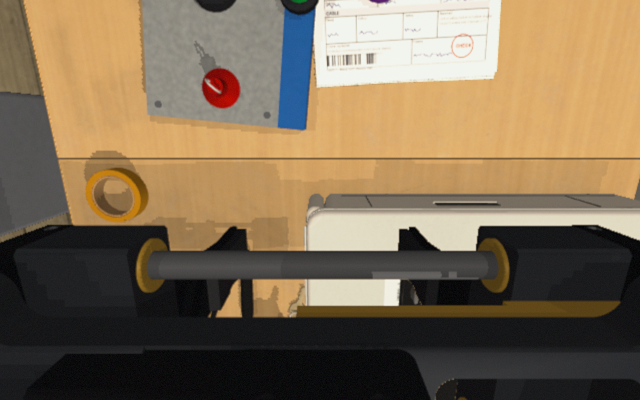

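Candidates: the white and orange disc at scene (275,174), lying on the deck, and the purple one at (327,154), lying on the paper. The first fits. I'll move above the deck and confirm it from close up.

{"op": "drive_tool", "data": {
  "motion": [
    {"delta_pos": [0.02, -0.01, 0]},
    {"delta_pos": [0.03, -0.01, 0]},
    {"delta_pos": [0.03, -0.01, 0]},
    {"delta_pos": [0.03, -0.01, 0]},
    {"delta_pos": [0.03, -0.01, 0]},
    {"delta_pos": [0.03, -0.01, 0]},
    {"delta_pos": [0.03, -0.01, 0]},
    {"delta_pos": [0, 0, 0]},
    {"delta_pos": [0, 0, 0]}
  ]
}}

```text
validation failed for argument at $.mo...
```

```bash
python3 - <<'E'
from h import *
s=r.state(); print(s["clock"],s["tool_pos"],np.round(s["orientation"],3).tolist(),s["wrist_force"])
im=r.camera("wrist");cv2.imwrite("pics/w1.png",im)
for q in ["puck","pocket","start_top","suction_cup"]:
    for d in r.mark_of("wrist",q)[:3]: print(q,round(d["score"],2),np.round(d["xyz"],3))
for d in r.outline_of("wrist","puck"):
    m=d["region"].astype(np.uint8); c=max(cv2.findContours(m,0,1)[0],key=cv2.contourArea)
    (u,v),rad=cv2.minEnclosingCircle(c); print("puck outline",d["score"],u,v,rad,pix("wrist",u,v,.036),pix("wrist",u+rad,v,.036))
E
```

```text
0.8 [ 6.49978931e-01 -2.77610452e-05  2.44558768e-01] [[0.0, 1.0, 0.0], [1.0, -0.0, 0.0], [0.0, 0.0, -1.0]] [-0.1881155   0.52225605  0.81766016]
suction_cup 0.96 [0.533 0.105 0.026]
puck outline 0.61 379.5 0.0 10.500100135803223 [0.70911699 0.18730589 0.036     ] [0.71976572 0.18729717 0.036     ]
```

View pics/w1.png

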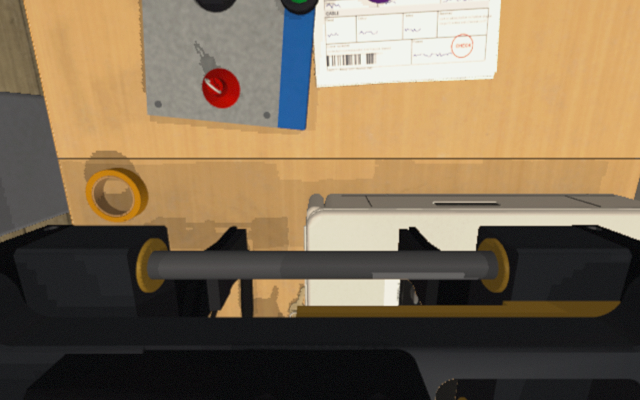

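The move call was refused, so the picture is unchanged: cup at (221,88), tape at (116,195). I'll give every field in each row this time.

{"op": "drive_tool", "data": {
  "motion": [
    {"delta_pos": [0.02, -0.01, 0], "roll": 0, "fingers": 0.03},
    {"delta_pos": [0.03, -0.01, 0], "roll": 0, "fingers": 0.03},
    {"delta_pos": [0.03, -0.01, 0], "roll": 0, "fingers": 0.03},
    {"delta_pos": [0.03, -0.01, 0], "roll": 0, "fingers": 0.03},
    {"delta_pos": [0.03, -0.01, 0], "roll": 0, "fingers": 0.03},
    {"delta_pos": [0.03, -0.01, 0], "roll": 0, "fingers": 0.03},
    {"delta_pos": [0.03, -0.01, 0], "roll": 0, "fingers": 0.03},
    {"delta_pos": [0, 0, 0], "roll": 0, "fingers": 0.03},
    {"delta_pos": [0, 0, 0], "roll": 0, "fingers": 0.03}
  ],
  "squeeze": 10
}}

```text
clock: 2.0
tool_pos: [0.5798, 0.2006, 0.2446]
orientation: [[-0.002, 1.0, 0.0], [1.0, 0.002, -0.0], [-0.0, 0.0, -1.0]]
wrist_force: [1.4, -1.1, 0.5]
opening: 0.031
gripper_force: 0.0
```

```bash
cat > look.py <<'E'
from h import *
import sys
n=sys.argv[1]
s=r.state(); print(s["clock"],np.round(s["tool_pos"],4))
im=r.camera("wrist");cv2.imwrite(f"pics/{n}.png",im)
for q in ["puck","pocket","start_top","suction_cup"]:
    for d in r.mark_of("wrist",q)[:3]: print(q,round(d["score"],2),np.round(d["xyz"],3))
for q,z in [("puck",.036),("start",.046)]:
  for d in r.outline_of("wrist",q):
    m=d["region"].astype(np.uint8); c=max(cv2.findContours(m,0,1)[0],key=cv2.contourArea)
    (u,v),rad=cv2.minEnclosingCircle(c); print(q,"outline",round(d["score"],2),round(u),round(v),round(rad),pix("wrist",u,v,z),"R",pix("wrist",u+rad,v,z)[0]-pix("wrist",u,v,z)[0])
E
python3 look.py w2
```

```text
2.0 [0.5798 0.2006 0.2446]
puck 0.84 [0.527 0.292 0.023]
puck 0.71 [0.386 0.298 0.003]
pocket 0.57 [0.536 0.21  0.019]
start_top 0.86 [0.621 0.199 0.052]
suction_cup 0.6 [0.537 0.106 0.026]
puck outline 0.88 431 162 22 [0.70603771 0.22125822 0.036     ] R 0.025358612857455887
puck outline 0.56 272 101 24 [0.52671864 0.28857939 0.036     ] R 0.026086005537966472
puck outline 0.55 155 93 34 [0.39985371 0.29707877 0.036     ] R 0.037521289344183306
start outline 0.69 362 184 12 [0.62640022 0.19830326 0.046     ] R 0.01388465339302658
```

View pics/w2.png

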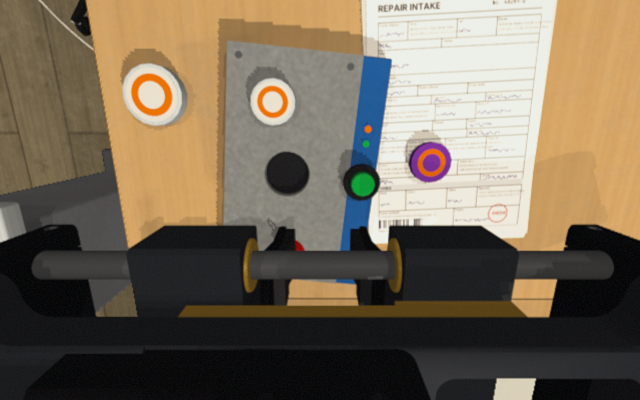

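Three look-alikes: (155,95) is white and orange but larger (about 70 mm) and on the desk, (431,162) is purple, and (272,101) is white and orange, 50 mm, on the deck. The last fits. Pocket at (287,173), button at (362,184). I'll confirm with one crop and measure the pocket and yaw.

```bash
python3 - <<'E'
from h import *
im=cv2.imread("pics/w2.png"); cv2.imwrite("pics/crop2.png",cv2.resize(im[40:220,100:480],None,fx=2,fy=2,interpolation=2))
g=cv2.cvtColor(im,6); m=np.zeros_like(g); m[145:202,255:318]=(g[145:202,255:318]<60)
c=max(cv2.findContours(m,0,1)[0],key=cv2.contourArea); (u,v),R=cv2.minEnclosingCircle(c); M=cv2.moments(c)
print(u,v,R,M["m10"]/M["m00"],M["m01"]/M["m00"],pix("wrist",u,v,.024),"R",pix("wrist",u+R,v,.024)[0]-pix("wrist",u,v,.024)[0])
hsv=cv2.cvtColor(im,40)
def cent(lo,hi,box,z):
    x0,x1,y0,y1=box; mm=cv2.inRange(hsv,lo,hi); k=np.zeros_like(mm);k[y0:y1,x0:x1]=mm[y0:y1,x0:x1]
    c=max(cv2.findContours(k,0,1)[0],key=cv2.contourArea); (u,v),R=cv2.minEnclosingCircle(c); return u,v,R,pix("wrist",u,v,z)
print("ring",cent((5,120,120),(20,255,255),(245,300,75,130),.036))
print("green",cent((50,120,60),(80,255,255),(340,385,162,205),.046))
for u,v in [(229,41),(391,60),(222,228)]: print(pix("wrist",u,v,.024))
E
```

```text
286.8614501953125 172.9939727783203 21.514896392822266 287.02555555555557 172.83790123456788 [0.53867543 0.20751203 0.024     ] R 0.025852511702593395
ring (272.1385498046875, 101.36746978759766, 15.915088653564453, array([0.5264882 , 0.28875557, 0.036     ]))
green (362.2530212402344, 183.98794555664062, 12.421577453613281, array([0.6267179 , 0.19831648, 0.046     ]))
[0.48069861 0.35176376 0.024     ]
[0.65693987 0.33243069 0.024     ]
[0.45473998 0.13774718 0.024     ]
```

View pics/crop2.png

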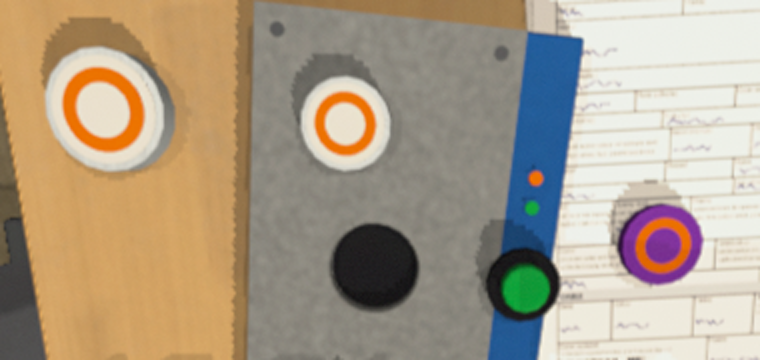

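{"op": "drive_tool", "data": {
  "motion": [
    {"delta_pos": [0.028, -0.012, 0], "roll": 0, "fingers": 0.03},
    {"delta_pos": [0.028, -0.012, 0], "roll": 0, "fingers": 0.03},
    {"delta_pos": [0.028, -0.012, 0], "roll": 0, "fingers": 0.03},
    {"delta_pos": [0.028, -0.012, 0], "roll": 0, "fingers": 0.03},
    {"delta_pos": [0.026, -0.013, 0], "roll": 0, "fingers": 0.03},
    {"delta_pos": [0, 0, 0.02], "roll": -0.074, "fingers": 0.03},
    {"delta_pos": [0, 0, 0.03], "roll": -0.074, "fingers": 0.03},
    {"delta_pos": [0, 0, 0.03], "roll": 0, "fingers": 0.03},
    {"delta_pos": [0, 0, 0.03], "roll": 0, "fingers": 0.03},
    {"delta_pos": [0, 0, 0.03], "roll": 0, "fingers": 0.03},
    {"delta_pos": [0, 0, 0.02], "roll": 0, "fingers": 0.03},
    {"delta_pos": [0, 0, 0], "roll": 0, "fingers": 0.03},
    {"delta_pos": [0, 0, 0], "roll": 0, "fingers": 0.03}
  ]
}}

```text
clock: 3.65
tool_pos: [0.5193, 0.3379, 0.085]
orientation: [[-0.147, 0.989, -0.0], [0.989, 0.147, -0.0], [-0.0, -0.0, -1.0]]
wrist_force: [-0.9, -0.0, 0.1]
opening: 0.0298
gripper_force: 0.0
```

```bash
python3 - <<'E'
from h import *
s=r.state(); print(s["clock"],s["tool_pos"],np.round(s["orientation"],3).tolist(),s["wrist_force"],s["opening"])
t=np.array(s["tool_pos"]);R=np.array(s["orientation"])
print("puck rel",R.T@(np.array([.5265,.2888,.05])-t),"pocket rel",R.T@(np.array([.5387,.2075,.05])-t))
cv2.imwrite("pics/side1.png",r.camera("side"))
E
```

```text
3.65 [0.51927838 0.33786196 0.08501525] [[-0.147, 0.989, -0.0], [0.989, 0.147, -0.0], [-0.0, -0.0, -1.0]] [-0.89272341 -0.01245211  0.08841861] 0.029777173645551904
puck rel [-4.95900557e-02 -6.37209847e-05  3.50159606e-02] pocket rel [-1.31800251e-01  5.34215104e-05  3.50171133e-02]
```

View pics/side1.png

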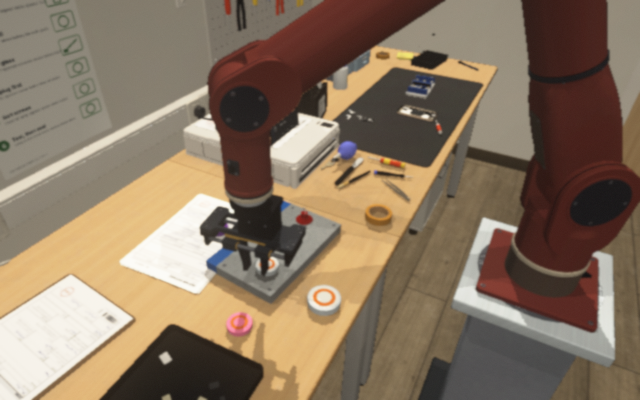

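The side view shows the fingers at (258,258) over the deck just behind the puck at (268,265), aligned as computed. I'll descend and push part way.

{"op": "drive_tool", "data": {
  "motion": [
    {"delta_pos": [0, 0, 0.02], "roll": 0, "fingers": 0.03},
    {"delta_pos": [0, 0, 0.015], "roll": 0, "fingers": 0.03},
    {"delta_pos": [0, 0, 0], "roll": 0, "fingers": 0.03},
    {"delta_pos": [-0.006, 0, 0], "roll": 0, "fingers": 0.03},
    {"delta_pos": [-0.006, 0, 0], "roll": 0, "fingers": 0.03},
    {"delta_pos": [-0.006, 0, 0], "roll": 0, "fingers": 0.03},
    {"delta_pos": [-0.006, 0, 0], "roll": 0, "fingers": 0.03},
    {"delta_pos": [-0.006, 0, 0], "roll": 0, "fingers": 0.03},
    {"delta_pos": [-0.006, 0, 0], "roll": 0, "fingers": 0.03},
    {"delta_pos": [-0.006, 0, 0], "roll": 0, "fingers": 0.03},
    {"delta_pos": [-0.006, 0, 0], "roll": 0, "fingers": 0.03},
    {"delta_pos": [-0.006, 0, 0], "roll": 0, "fingers": 0.03},
    {"delta_pos": [-0.006, 0, 0], "roll": 0, "fingers": 0.03},
    {"delta_pos": [0, 0, 0], "roll": 0, "fingers": 0.03}
  ]
}}

```text
clock: 5.1
tool_pos: [0.5281, 0.2773, 0.0495]
orientation: [[-0.146, 0.989, -0.0], [0.989, 0.146, -0.001], [-0.001, -0.0, -1.0]]
wrist_force: [0.1, 0.0, -0.0]
opening: 0.0296
gripper_force: 0.0
```

```bash
python3 - <<'E'
from h import *
s=r.state(); t=np.array(s["tool_pos"]);R=np.array(s["orientation"])
print(t,s["wrist_force"])
for c in ["scene","side"]:
    im=r.camera(c); cv2.imwrite(f"pics/{c}2.png",im)
    for d in r.mark_of(c,"puck"): print(c,round(d["score"],2),np.round(d["xyz"],3),np.round(R.T@(d["xyz"]-t),3))
print("pocket rel",np.round(R.T@(np.array([.5387,.2075,.05])-t),4))
p=r.camera_params("side");V=np.array(p["view"])
q=V@np.array([.53,.24,.03,1]);u,v=int(p["fx"]*q[0]/q[2]+p["cx"]),int(p["fy"]*q[1]/q[2]+p["cy"]);print(u,v)
cv2.imwrite("pics/c.png",cv2.resize(im[v-50:v+50,u-70:u+70],None,fx=5,fy=5,interpolation=2))
E
```

```text
[0.52812298 0.27733339 0.04945578] [ 0.14169603  0.00192283 -0.02222699]
scene 0.7 [0.531 0.249 0.026] [-0.029 -0.001  0.024]
scene 0.69 [ 0.382  0.302 -0.002] [ 0.046 -0.141  0.052]
scene 0.63 [0.712 0.223 0.005] [-0.08   0.174  0.044]
side 0.93 [0.498 0.43  0.003] [ 0.155 -0.007  0.047]
side 0.66 [0.532 0.248 0.022] [-0.029  0.     0.027]
side 0.62 [0.38  0.299 0.002] [ 0.043 -0.143  0.047]
side 0.47 [0.711 0.221 0.002] [-0.082  0.173  0.047]
pocket rel [-0.0706  0.0003 -0.0005]
277 250
```

View pics/c.png

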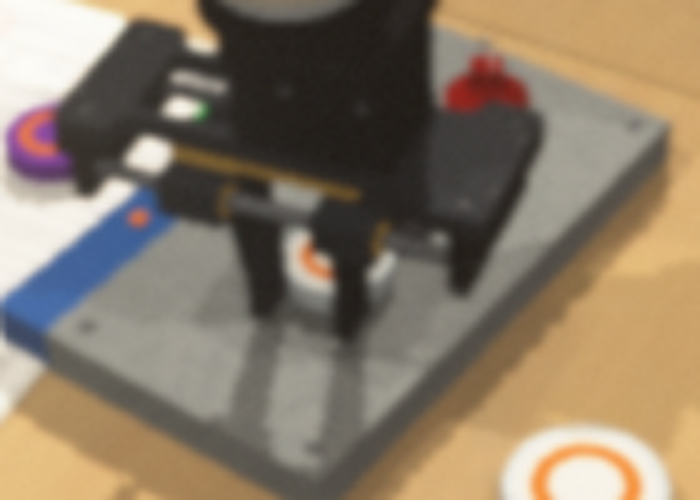

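The crop shows the puck cradled between the two fingertips, 29 mm ahead of the TCP and centred. 41 mm remain.

{"op": "drive_tool", "data": {
  "motion": [
    {"delta_pos": [-0.005, 0, 0], "roll": 0, "fingers": 0.03},
    {"delta_pos": [-0.005, 0, 0], "roll": 0, "fingers": 0.03},
    {"delta_pos": [-0.005, 0, 0], "roll": 0, "fingers": 0.03},
    {"delta_pos": [-0.005, 0, 0], "roll": 0, "fingers": 0.03},
    {"delta_pos": [-0.005, 0, 0], "roll": 0, "fingers": 0.03},
    {"delta_pos": [-0.005, 0, 0], "roll": 0, "fingers": 0.03},
    {"delta_pos": [-0.003, 0, 0], "roll": 0, "fingers": 0.03},
    {"delta_pos": [-0.003, 0, 0], "roll": 0, "fingers": 0.03},
    {"delta_pos": [-0.002, 0, 0], "roll": 0, "fingers": 0.03},
    {"delta_pos": [-0.002, 0, 0], "roll": 0, "fingers": 0.03},
    {"delta_pos": [0, 0, 0], "roll": 0, "fingers": 0.03},
    {"delta_pos": [0, 0, 0], "roll": 0, "fingers": 0.03}
  ]
}}

```text
clock: 6.5
tool_pos: [0.5337, 0.2392, 0.0495]
orientation: [[-0.147, 0.989, -0.0], [0.989, 0.147, 0.0], [0.0, -0.0, -1.0]]
wrist_force: [0.9, -0.3, 0.3]
opening: 0.0302
gripper_force: 0.0
```

```bash
python3 - <<'E'
from h import *
s=r.state(); t=np.array(s["tool_pos"]);R=np.array(s["orientation"])
print(t,s["wrist_force"])
ims=[]
for c in ["scene","side"]:
    im=r.camera(c)
    for d in r.mark_of(c,"puck"): print(c,round(d["score"],2),np.round(d["xyz"],3),np.round(R.T@(d["xyz"]-t),3))
    p=r.camera_params(c);V=np.array(p["view"])
    q=V@np.array([.535,.21,.03,1]);u,v=int(p["fx"]*q[0]/q[2]+p["cx"]),int(p["fy"]*q[1]/q[2]+p["cy"])
    ims.append(cv2.resize(im[v-35:v+35,u-50:u+50],(400,280),interpolation=2))
print("pocket rel",np.round(R.T@(np.array([.5387,.2075,.05])-t),4))
cv2.imwrite("pics/d.png",np.hstack(ims))
E
```

```text
[0.53369855 0.23915335 0.04952851] [ 0.86741108 -0.28427423  0.30827074]
scene 0.65 [0.713 0.22  0.004] [-0.045  0.174  0.045]
scene 0.53 [0.534 0.209 0.017] [-0.03  -0.004  0.032]
side 0.73 [0.5   0.425 0.001] [ 0.189 -0.006  0.048]
side 0.66 [ 0.382  0.3   -0.001] [ 0.083 -0.141  0.051]
side 0.56 [0.709 0.223 0.006] [-0.042  0.171  0.044]
side 0.48 [0.54  0.209 0.016] [-0.031  0.001  0.034]
pocket rel [-0.032   0.0003 -0.0005]
```

View pics/d.png

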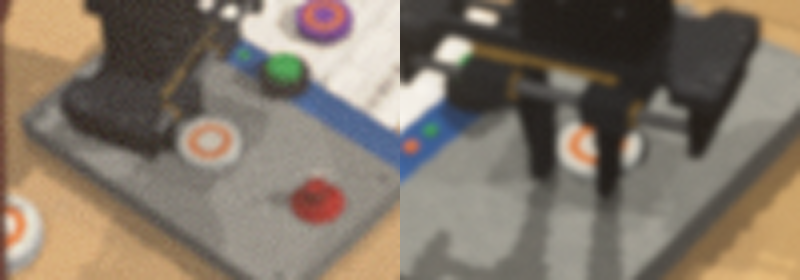

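The puck looks low, perhaps seated (z about 0.016). I'll back off, rise, close the fingers and move toward the button while checking.

{"op": "drive_tool", "data": {
  "motion": [
    {"delta_pos": [0.015, 0, 0], "roll": 0, "fingers": 0.03},
    {"delta_pos": [0.01, 0, -0.01], "roll": 0, "fingers": 0.03},
    {"delta_pos": [0, 0, -0.03], "roll": 0, "fingers": 0.0},
    {"delta_pos": [0, 0, -0.03], "roll": 0, "fingers": 0.0},
    {"delta_pos": [0, 0, -0.03], "roll": 0, "fingers": 0.0},
    {"delta_pos": [0, 0, -0.03], "roll": 0.074, "fingers": 0.0},
    {"delta_pos": [0, 0, -0.02], "roll": 0.074, "fingers": 0.0},
    {"delta_pos": [-0.03, 0.03, 0], "roll": 0, "fingers": 0.0},
    {"delta_pos": [-0.03, 0.03, 0], "roll": 0, "fingers": 0.0},
    {"delta_pos": [0, 0, 0], "roll": 0, "fingers": 0.0},
    {"delta_pos": [0, 0, 0], "roll": 0, "fingers": 0.0}
  ]
}}

```text
clock: 7.8
tool_pos: [0.5903, 0.2041, 0.2]
orientation: [[0.001, 1.0, 0.0], [1.0, -0.001, 0.0], [0.0, 0.0, -1.0]]
wrist_force: [-0.4, 1.1, 0.6]
opening: 0.0009
gripper_force: 0.0
```

```bash
cat > chk.py <<'E'
from h import *
s=r.state(); print(s["clock"],s["tool_pos"],s["opening"],s["wrist_force"])
im=r.camera("wrist"); hsv=cv2.cvtColor(im,40); cv2.imwrite("pics/w3.png",im)
def cent(lo,hi,w,z):
    p=r.camera_params("wrist"); T=np.eye(4);T[:3,:3]=s["orientation"];T[:3,3]=s["tool_pos"]
    q=np.linalg.inv(T@np.array(p["tool_from_camera"]))@np.append(w,1); u=int(p["fx"]*q[0]/q[2]+p["cx"]);v=int(p["fy"]*q[1]/q[2]+p["cy"])
    k=cv2.inRange(hsv,lo,hi); m=np.zeros_like(k); m[max(v-35,0):v+35,u-35:u+35]=k[max(v-35,0):v+35,u-35:u+35]
    c=max(cv2.findContours(m,0,1)[0],key=cv2.contourArea); (u,v),R=cv2.minEnclosingCircle(c); print(u,v,R,pix("wrist",u,v,z)); return int(u),int(v)
u,v=cent((5,120,120),(20,255,255),[.5387,.2075,.027],.027)
cent((50,120,60),(80,255,255),[.627,.198,.046],.046)
for d in r.mark_of("wrist","puck")+r.mark_of("wrist","start_top"): print(round(d["score"],2),np.round(d["xyz"],3))
cv2.imwrite("pics/e.png",cv2.resize(im[max(v-75,0):v+75,max(u-60,0):u+140],None,fx=4,fy=4,interpolation=2))
E
python3 chk.py
```

```text
7.8 [0.59033233 0.20408178 0.19998232] 0.0008871910523269966 [-0.42012241  1.14142807  0.5562063 ]
272.1666564941406 182.5 16.02959632873535 [0.53776333 0.2115358  0.027     ]
357.3390808105469 194.98275756835938 14.081156730651855 [0.62537673 0.20260957 0.046     ]
0.97 [0.542 0.211 0.015]
0.9 [0.384 0.297 0.   ]
0.76 [0.713 0.222 0.005]
0.64 [0.624 0.199 0.05 ]
```

View pics/e.png

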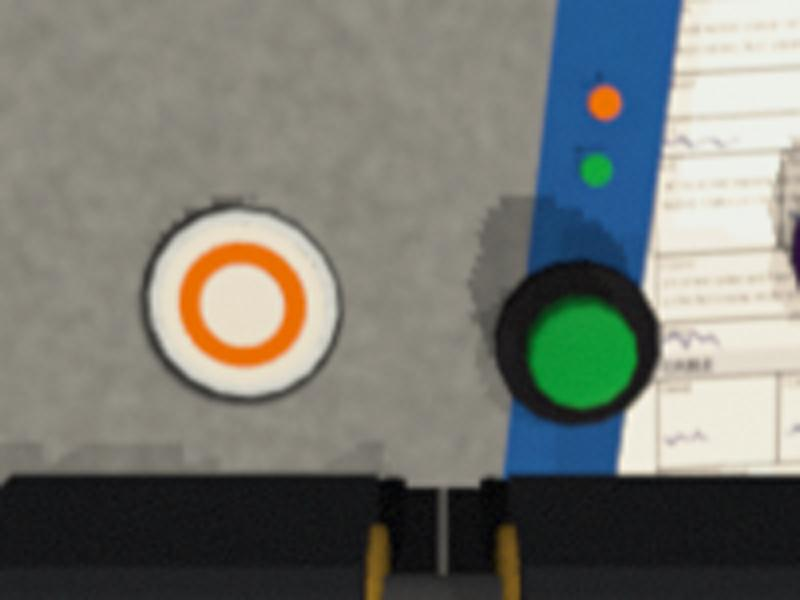

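The dark gap shows evenly all round the puck, so it is seated flat. The button is at about (0.626, 0.200). I'll press it with closed fingers.

{"op": "drive_tool", "data": {
  "motion": [
    {"delta_pos": [-0.002, 0.018, 0.01], "roll": 0, "fingers": 0.0},
    {"delta_pos": [-0.002, 0.018, 0.02], "roll": 0, "fingers": 0.0},
    {"delta_pos": [0, 0, 0.03], "roll": 0, "fingers": 0.0},
    {"delta_pos": [0, 0, 0.03], "roll": 0, "fingers": 0.0},
    {"delta_pos": [0, 0, 0.025], "roll": 0, "fingers": 0.0},
    {"delta_pos": [0, 0, 0.01], "roll": 0, "fingers": 0.0},
    {"delta_pos": [0, 0, 0], "roll": 0, "fingers": 0.0},
    {"delta_pos": [0, 0, 0.003], "roll": 0, "fingers": 0.0},
    {"delta_pos": [0, 0, 0.003], "roll": 0, "fingers": 0.0},
    {"delta_pos": [0, 0, 0.003], "roll": 0, "fingers": 0.0},
    {"delta_pos": [0, 0, 0.002], "roll": 0, "fingers": 0.0},
    {"delta_pos": [0, 0, 0.002], "roll": 0, "fingers": 0.0},
    {"delta_pos": [0, 0, 0], "roll": 0, "fingers": 0.0}
  ]
}}

```text
clock: 9.25
tool_pos: [0.6268, 0.2003, 0.0626]
orientation: [[-0.0, 1.0, 0.002], [1.0, 0.0, 0.001], [0.001, 0.002, -1.0]]
wrist_force: [0.9, 0.8, 5.4]
opening: 0.0004
gripper_force: 2.5
```

{"op": "drive_tool", "data": {
  "motion": [
    {"delta_pos": [0, 0, 0.001], "roll": 0, "fingers": 0.0},
    {"delta_pos": [0, 0, 0.001], "roll": 0, "fingers": 0.0},
    {"delta_pos": [0, 0, 0], "roll": 0, "fingers": 0.0},
    {"delta_pos": [0, 0, 0], "roll": 0, "fingers": 0.0}
  ]
}}

```text
clock: 9.65
tool_pos: [0.6269, 0.2003, 0.0623]
orientation: [[0.0, 1.0, 0.002], [1.0, -0.0, 0.001], [0.001, 0.002, -1.0]]
wrist_force: [-5.3, -1.1, 20.2]
opening: 0.0006
gripper_force: 9.8
```

The force rose to 20 N with no further travel, so the button is bottomed. Releasing and retreating.

{"op": "drive_tool", "data": {
  "motion": [
    {"delta_pos": [0, 0, -0.004], "roll": 0, "fingers": 0.0},
    {"delta_pos": [0, 0, -0.01], "roll": 0, "fingers": 0.0},
    {"delta_pos": [0, 0, -0.03], "roll": 0, "fingers": 0.0},
    {"delta_pos": [0, 0, -0.03], "roll": 0, "fingers": 0.0},
    {"delta_pos": [0, 0, -0.03], "roll": 0, "fingers": 0.0},
    {"delta_pos": [0, 0, -0.02], "roll": 0, "fingers": 0.0},
    {"delta_pos": [0, -0.03, 0], "roll": 0, "fingers": 0.0},
    {"delta_pos": [0, 0, 0], "roll": 0, "fingers": 0.02},
    {"delta_pos": [0, 0, 0], "roll": 0, "fingers": 0.02},
    {"delta_pos": [0, 0, 0], "roll": 0, "fingers": 0.02}
  ]
}}

```text
clock: 10.65
tool_pos: [0.5963, 0.1994, 0.1833]
orientation: [[0.0, 1.0, -0.0], [1.0, -0.0, -0.0], [-0.0, -0.0, -1.0]]
wrist_force: [-0.2, 0.3, -0.2]
opening: 0.0158
gripper_force: 0.0
```

```bash
python3 chk.py; python3 -c "
from h import *
r.camera('scene')
for q in ['suction_cup','tape_roll','blower']: print(q,r.mark_of('scene',q)[0])"
```

```text
10.65 [0.59631754 0.19944767 0.18329816] 0.015849480674794605 [-0.1993886   0.33134859 -0.21119702]
263.9696960449219 181.18182373046875 17.124526977539062 [0.53930643 0.21022875 0.027     ]
353.24591064453125 194.69601440429688 14.811701774597168 [0.62631169 0.20087264 0.046     ]
0.87 [0.384 0.299 0.   ]
0.81 [0.539 0.211 0.016]
0.76 [0.715 0.223 0.003]
0.78 [0.621 0.2   0.051]
suction_cup {'xyz': [0.537, 0.1082, 0.0235], 'score': 0.59}
tape_roll {'xyz': [0.386, -0.0202, -0.0025], 'score': 0.68}
blower {'xyz': [0.5852, -0.246, 0.0006], 'score': 0.92}
```

View pics/e.png

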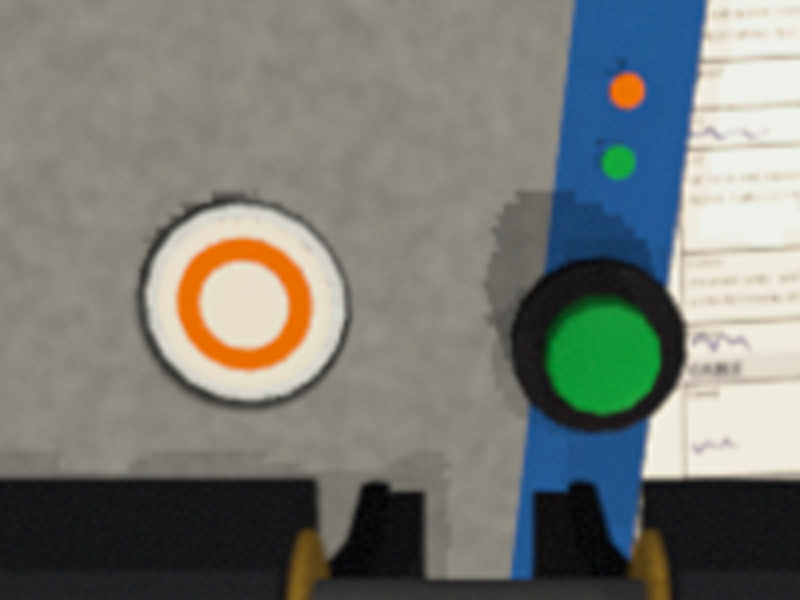

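The puck is seated at crop (245,303), the button is back out at (603,355), and the suction cup, tape roll and blower have not moved.

```bash
python3 -c "
from plant import r
print(r.sign_off())"
```

```text
the job is handed in; nothing more can be done
None
```

I slid the puck into the pocket, where it lies flat, then pressed the start button fully in and let it spring back, leaving the suction cup, tape roll and blower in place; I handed the job in at about 11 s of the 42 s allowed, but the sign-off call returned no verdict.

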